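Set the fine level to its calibrated stop and switch the output on

TASK

On the sloping panel of the signal generator, turn the small inner knob of the two concentric level knobs clockwise, gently, until it is home at its end stop (calibrated), without shifting the outer knob under it, and let go of it. Then flip the output toggle, the one beside the round output socket, over to on (its tip away from the robot). Leave the frequency dial and the other toggle as they are and do not knock the things lying about.

Things in the scene. Friction and masses are not known exactly. Their poses are not given: they have to be found in the camera images.
- knob_axis (a point): Point on the axis of the two concentric level knobs, half-way up the inner one, fixed to the panel (does not turn). z: the axis, square out of the panel, which slopes up 0.185 rad to the rear; x: up the slope, y: to the left. Inner knob: plain ribbed black cylinder, no pointer, 23 mm across, 20 to 42 mm above the panel. Clockwise = negative about z.
- outer_top (a point): Centre of the outer knob's top face, fixed to the panel, axes as knob_axis: 19 mm above the panel, 12 mm below knob_axis. Outer knob 45 mm across; its flat skirt, 5 mm high, 60 mm. A white line on its top and skirt (coarse_c2) turns with it and must stay where it is. The inner knob's end stop sits on the outer's shaft: leaning on the stop with over 0.26 N m drags the outer round, and gripping fingers carry more than that before they slip.
- fine_cap (a point): Centre of the inner knob's flat top, on the axis, 42 mm above the panel; fixed to the panel (does not turn). The inner knob has 0.8 to 2 rad to go to its stop, which nothing shows. It drags a steady 0.065 N m; over the last 0.18 rad a pin (fine_c0) inside it presses a sprung end switch (0.09 N m at the end), then it meets a hard stop. It stays where it is left: leave it there.
- output_pivot (a point): Foot of the output toggle, 6 mm above the panel, axes as knob_axis. The toggle is a round steel bat 26 mm long from here, 7 mm thick, in a bush 8 mm high; the output socket (19 mm across, 14 mm high) is 43 mm to its left (+y). It tilts in the x-z plane: off = leaning 0.35 rad to the front (-x), on = leaning 0.35 rad to the rear (+x). It stays where left; 2 to 3 N at its tip moves it.
- output (a joint): Tilt of the output toggle, rad: 0 = off (tip towards the panel's front edge), 0.7 = fully on (tip towards the rear).
- mains (a joint): Tilt of the other toggle, the same shape, 225 mm to the right (-y) of the output toggle: 0 = on, leaning to the rear, as it is now; 0.7 = off. Leave alone.
- dial_mark (a point): Mark at the rim of the large frequency dial on the right half of the panel, 33 mm from the dial's axis. It turns with the dial, which is to be left alone. Dial: 68 mm across, 23 mm high, axis 110 mm right (-y) of the level knobs and 20 mm nearer the front.
- solder_a_c (a point): Middle of the small solder reel, 52 mm across, 50 mm high, standing on the flat ledge (92 mm high) behind the sloping panel, 110 to 180 mm from the knobs' axis. A bystander.
- solder_b_c (a point): Middle of the larger solder reel, 60 mm across, 55 mm high, on the table right of the generator. A bystander.
- tin_c (a point): Middle of the open aluminium tin of components, 90 mm across, 24 mm high, on the table left of the generator. A bystander.
- loupe_c (a point): Middle of the folding magnifier, 42 x 42 x 52 mm, on the table left of the generator. A bystander.

How it is judged:
By the outcome, as a careful person would: the job done as asked, in the order asked, and still so for the second after the job is handed in, with the robot touching nothing.
It also fails if it takes over 67 s, if anything falls off the work surface, if the arm or the gripper's body presses on something with over 40 N, if the wrist force passes 120 N, or if a joint passes its speed limit or range.

ROBOT

A 6-joint arm with a two-finger parallel gripper is mounted at the origin on the work surface. World frame = base frame: x ahead of the robot, y to its left, z up, the work surface at z = 0. Lengths are in m, angles in rad, forces in N, time in s.
With the tool pointing down it reaches from about 0.325 to 0.75 m from the base axis. Payload 7.6 kg.
Tool frame: the origin (TCP) lies midway between the tips of the shut fingers; the grasp point (between the pads) lies 19 mm behind it; z points along the fingers, y is the direction in which the jaws open and shut (so a half turn about z gives the same grasp; the last joint's range is limited). The gripper opens to 85 mm and grips with 20 to 120 N. Pads are 22 mm wide; open, the fingers measure 114 mm over their backs; the gripper's body (76 mm by 85 mm) begins 54 mm behind the grasp point. The pads swing forward as they close: fully open they stand 13 mm farther back than shut.
Start: joints at [1.235, 0.052, 1.401, -0, 1.689, -0.07], TCP at [0.138, 0.507, 0.231] pointing down, gripper open.
Joint ranges: [-2.9, 2.9], [-0.91, 2.17], [0.12, 2.37], [-1.06, 4.2], [0.26, 2.73], [-2.93, 2.93]. Speed limits (rad/s): [2.57, 2.57, 3.01, 3.14, 3.14, 3.14].

INTERFACE

Orientations are given as a 3x3 rotation matrix whose columns are the frame's x, y, z axes.
In Python, from bench import arm, optics gives the robot as it stands.
- The arm moves only by the tool play_rows, never from a script. Its arguments are lists of equal length, an entry for each row: "gripper": the finger opening in mm, from 0 to 85.4; "travel": the shift along the tool's x, y, z in units of 30 mm (1.0 is 30 mm), a list of three; "turn": the turn, a rotation vector about the tool's x, y, z in units of 8 degrees (1.0 is 8 degrees), a list of three. A call has 1 to 12 rows; each row is the pose to reach, as a shift and turn from the pose commanded when the call began, along the tool's axes at that moment; what a row does not reach only later rows make up. A row lasts 1/10 s, in which the tool goes at most 50 mm and 8.59 degrees, less where a joint would pass 70% of its speed; a pose out of reach is approached as far as the arm can. A call with a gripper value outside its range is refused whole. The fingers move at their own pace and stop on an object; the grip force is fixed at half the most. Time passes only in rows, so rows that repeat a pose let the fingers close. It gives the time, the measured TCP pose, the force and the opening at its end, in the units of the state.
- arm.sense(): the state, without advancing time (a new reading comes with each control period).
- optics.capture(name): name is "side" or "top" or "wrist"; returns a dict with "pixels" (480x640x3 uint8, red, green, blue), "depth" (480x640 float32, m along the optical axis (not along the pixel's ray), 0 where there is no reading), "fx", "fy", "cx", "cy" (pixels), "k1" (the pictures are not rectified: a ray, as slopes to the right and down, at radius r is drawn at 1 + k1 r^2 times it, then the intrinsics apply), "xyz" and "orientation" of the camera in the world. Camera axes: x right, y down, z forward; pixel columns grow to the right and rows downward; lengths in m; the calibration is good to about 2 mm. A picture is of the moment at which its call begins.
- arm.hand_in(): hands the job in, once; it reports no verdict.
The state is a dict: "clock": time; "qpos": joint angles; "qvel": joint speeds; "effort": joint torques, N m; "eef_pos": TCP position; "ee_rot": TCP orientation; "force": force on the tool from outside, world axes, zero at the start; "ft_torque": the same for the moment, N m; "opening": finger opening in m.
Only numpy, scipy, OpenCV 4.12 (cv2) and the standard library are available. Lean on these libraries where they do the work, as an engineer would, in place of code of your own. Each camera call takes 0.05 s, during which the arm holds its last target. There are 200 camera calls.

## Working session

There is one attempt and no reset: what is moved stays moved. The work goes in short steps, Python scripts to look and compute and a tool call to move; the robot and the scene stay as the last step left them, time stands still between calls to the robot, and variables do not carry over. Pictures are saved under pics/ and viewed, about 8 in all and at most 12, crops included, and the job is handed in when it is done.

Besides the shell and the picture viewer there is one more tool, called after ">>>" as a command line: name --argument value ..., lists and objects as JSON in quotes. play_rows: Moves the arm, as the interface text tells. Its arguments: {"type":"object","properties":{"gripper":{"type":"array","items":{"type":"number"}},"travel":{"type":"array","items":{"type":"array","items":{"type":"number"}}},"turn":{"type":"array","items":{"type":"array","items":{"type":"number"}}}},"required":["gripper","travel","turn"]}

```bash
ls; mkdir -p pics
cat > h.py <<'E'
import numpy as np, cv2
from bench import arm, optics
def cap(n):
    return optics.capture(n)
def save(c,f,crop=None,s=1):
    im=c["pixels"][:,:,::-1]
    if crop: im=im[crop[1]:crop[3],crop[0]:crop[2]]
    if s!=1: im=cv2.resize(im,None,fx=s,fy=s,interpolation=cv2.INTER_CUBIC)
    cv2.imwrite("pics/"+f,im)
def KD(c):
    return np.array([[c["fx"],0,c["cx"]],[0,c["fy"],c["cy"]],[0,0,1.]]),np.array([c["k1"],0,0,0.])
def cloud(c):
    K,D=KD(c); v,u=np.mgrid[0:480,0:640]
    p=cv2.undistortPoints(np.stack([u.ravel(),v.ravel()],1).astype(np.float64)[:,None],K,D)[:,0]
    d=c["depth"].ravel(); P=np.c_[p*d[:,None],d]@np.array(c["orientation"]).T+np.array(c["xyz"])
    P[d==0]=np.nan
    return P.reshape(480,640,3)
def proj(c,X):
    R=np.array(c["orientation"]); K,D=KD(c)
    Y=(np.atleast_2d(X)-np.array(c["xyz"]))@R
    return cv2.projectPoints(Y,np.zeros(3),np.zeros(3),K,D)[0][:,0]
E
python3 - <<'E'
from h import *
ims=[]
for n in("top","side"):
    c=cap(n); save(c,n+"0.png"); np.save(n+"0.npy",c,allow_pickle=True); print(n,c["xyz"],np.round(c["orientation"],3).tolist(),c["fx"],c["k1"])
print(arm.sense())
E
```

```text
pics
top [0.52251704 0.04869322 1.24467171] [[-0.018, -0.998, 0.059], [-1.0, 0.018, -0.0], [-0.001, -0.059, -0.998]] 524.9644134187879 -0.159251863150512
side [0.33864975 0.82309173 0.76749821] [[-0.956, -0.173, 0.236], [-0.293, 0.603, -0.742], [-0.014, -0.779, -0.627]] 621.4127032101298 -0.1561576240100811
{'clock': 0.1, 'qpos': array([ 1.23469272e+00,  5.27777195e-02,  1.40160834e+00, -5.94706085e-06,
        1.68860754e+00, -7.02652010e-02]), 'qvel': array([ 0.00115094, -0.00071405, -0.004032  ,  0.00122066, -0.00329967,
       -0.00288856]), 'effort': array([ 1.18052503e-03, -3.82583821e+01, -3.60984135e+01, -1.32263717e-04,
        4.82126459e-03,  2.60678348e-05]), 'eef_pos': array([0.13780108, 0.506317  , 0.23056208]), 'ee_rot': array([[-9.64872372e-01,  2.62718664e-01, -4.56472523e-04],
       [ 2.62719045e-01,  9.64871468e-01, -1.32450710e-03],
       [ 9.24645768e-05, -1.39790433e-03, -9.99999019e-01]]), 'force': array([0.0246097 , 0.28601921, 0.07945764]), 'ft_torque': array([-0.03195925,  0.00127707,  0.00478164]), 'opening': 0.08527986355644239}
```

View pics/top0.png

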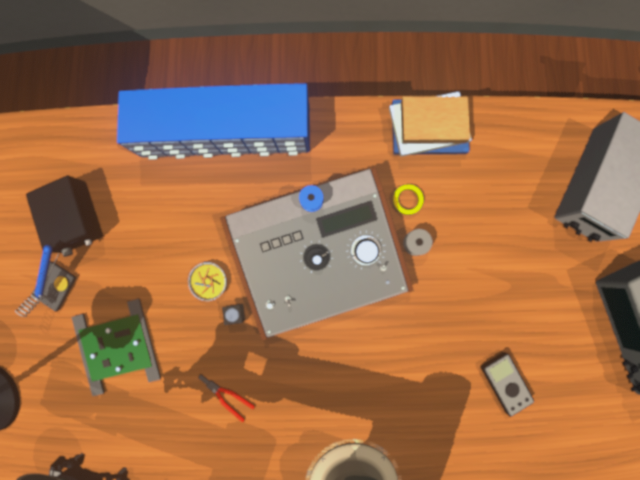

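View pics/side0.png

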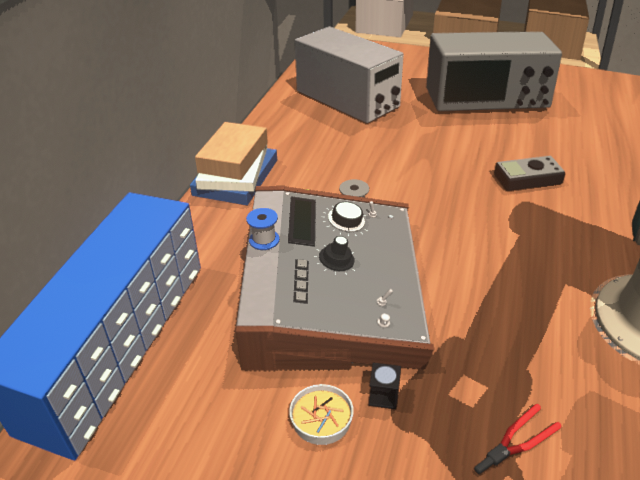

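The top view shows the level knobs at about (316,258), the output toggle at about (290,299) and the socket at (270,304). The side view has the inner cap at (341,241), the toggle at (383,300) and the socket at (384,320).

Run:
```python
from h import *
def fit(c,x0,y0,x1,y1):
    P=cloud(c)[y0:y1,x0:x1].reshape(-1,3); P=P[~np.isnan(P[:,0])]
    for k in range(6):
        A=np.c_[P[:,:2],np.ones(len(P))]; s=np.linalg.lstsq(A,P[:,2],rcond=None)[0]
        r=P[:,2]-A@s; P=P[abs(r)<max(.0025,1.5*np.median(abs(r)))]
    return s,len(P)
for n,b,kn in(("top",(265,245,375,300),(316,258)),("side",(310,240,400,310),(341,245))):
    c=np.load(n+"0.npy",allow_pickle=True).item()
    s,m=fit(c,*b); nrm=np.array([-s[0],-s[1],1]);nrm/=np.linalg.norm(nrm)
    print(n,"slope",np.arctan(np.hypot(s[0],s[1])),"yaw",np.arctan2(s[1],s[0]),s,m)
    P=cloud(c); h=(P[...,2]-P[...,:2]@s[:2]-s[2])*nrm[2]
    # panel frame using nominal slope
    yaw=np.arctan2(s[1],s[0])
    u,v=kn; w=26
    H=h[v-w:v+w,u-w:u+w]; Q=P[v-w:v+w,u-w:u+w]
    for lo,hi in((.036,.05),(.014,.024)):
        q=Q[(H>lo)&(H<hi)]; 
        if len(q): print(lo,len(q),q.mean(0),(q.min(0)+q.max(0))/2, np.ptp(q,axis=0))
    for nm,(u,v) in dict(tog=((290,299) if n=="top" else (385,300)),sock=((270,304) if n=="top" else (384,320))).items():
        H=h[v-10:v+10,u-10:u+10]; Q=P[v-10:v+10,u-10:u+10]
        for lo in(.006,.010,.018):
            q=Q[(H>lo)&(H<.045)]
            if len(q): print(nm,lo,len(q),q.mean(0),np.ptp(q,axis=0))
c=np.load("top0.npy",allow_pickle=True).item();im=c["pixels"][:,:,::-1]
a=cv2.resize(im[230:320,230:350],(800,600),interpolation=cv2.INTER_CUBIC);cv2.imwrite("pics/t1.png",a)
```

```text
top slope 0.2129492321026789 yaw 0.20832356034639335 [ 0.21155255  0.04472019 -0.04475503] 3080
0.036 87 [0.54423101 0.07425706 0.11453697] [0.54391662 0.0735526  0.11481877] [0.0194707  0.02176639 0.01056649]
0.014 196 [0.54930211 0.07558155 0.09228924] [0.54870967 0.07602302 0.09306222] [0.04183239 0.04397956 0.01433786]
tog 0.006 37 [0.45454064 0.1408895  0.07471908] [0.03622598 0.03297258 0.02992701]
tog 0.01 20 [0.45127222 0.13985238 0.08190216] [0.01470432 0.00781735 0.02203806]
tog 0.018 17 [0.44986979 0.13957707 0.08381089] [0.01049472 0.00722017 0.01507286]
sock 0.006 57 [0.44564875 0.18154852 0.06957536] [0.03905215 0.03584666 0.01694014]
sock 0.01 33 [0.44459861 0.18319006 0.07279576] [0.01298148 0.01812585 0.00886439]
sock 0.018 3 [0.44082492 0.18297138 0.07584707] [0.0068384  0.00426454 0.0020167 ]
side slope 0.1936964478872693 yaw 0.2508927201140608 [ 0.19001434  0.04869936 -0.03108823] 4116
0.036 128 [0.54249914 0.07773234 0.11679787] [0.54271336 0.07549233 0.1163165 ] [0.02381138 0.02637689 0.00817641]
0.014 356 [0.54582451 0.0666067  0.09385497] [0.54706837 0.03864186 0.09378859] [0.04435262 0.12636435 0.01768217]
tog 0.006 77 [0.45119941 0.1432225  0.07931323] [0.01915171 0.01221608 0.02462233]
tog 0.01 53 [0.44882547 0.14268494 0.08321812] [0.01572758 0.00967064 0.02052122]
tog 0.018 38 [0.44716086 0.14224224 0.08618763] [0.00998277 0.00826142 0.01368857]
sock 0.006 76 [0.44225737 0.18647426 0.0747394 ] [0.01356701 0.0159007  0.01233118]
sock 0.01 60 [0.44215124 0.18569814 0.07582448] [0.01255987 0.0159007  0.00807231]
```

```bash
cat >> h.py <<'E'
from scipy.spatial.transform import Rotation as Ro
TH=.185
def panel(psi):
    x=np.array([np.cos(psi)*np.cos(TH),np.sin(psi)*np.cos(TH),np.sin(TH)]); y=np.array([-np.sin(psi),np.cos(psi),0]); return np.c_[x,y,np.cross(x,y)]
def move(p,R):
    s=arm.sense(); R0=s["ee_rot"]
    print("travel",np.round(R0.T@(p-s["eef_pos"])/.03,3),"turn",np.round(np.degrees(Ro.from_matrix(R0.T@R).as_rotvec())/8,3))
def tool(psi,a=0): # jaws along slope; a = turn about tool z
    P=panel(psi); return np.c_[P[:,1],P[:,0],-P[:,2]]@Ro.from_rotvec([0,0,a]).as_matrix()
E
python3 - <<'E'
from h import *
P=panel(.245); cap0=np.array([.5435,.075,.116])
move(cap0+.08*P[:,2],tool(.245))
E
```

```text
travel [-16.398 -10.558   1.211] turn [-1.208 -0.697  7.569]
```

>>> play_rows --gripper '[85,85,85,85,85,85,85,85,85,60,60,60]' --travel '[[-1.4,-0.9,0],[-2.8,-1.8,0],[-4.2,-2.7,0],[-5.6,-3.6,0],[-7,-4.5,0],[-8.4,-5.4,0],[-9.8,-6.3,0],[-11.2,-7.2,0],[-12.6,-8.1,0.3],[-14,-9,0.6],[-15.4,-9.9,0.9],[-16.4,-10.56,1.2]]' --turn '[[-0.1,-0.06,0.64],[-0.2,-0.12,1.27],[-0.3,-0.18,1.9],[-0.4,-0.23,2.53],[-0.5,-0.29,3.16],[-0.6,-0.35,3.8],[-0.7,-0.41,4.4],[-0.8,-0.47,5.05],[-0.9,-0.53,5.7],[-1.0,-0.58,6.3],[-1.1,-0.64,6.94],[-1.21,-0.7,7.57]]'

```text
clock: 1.3
eef_pos: [0.5306, 0.0692, 0.1945]
ee_rot: [[-0.237, 0.955, 0.18], [0.971, 0.233, 0.045], [0.001, 0.185, -0.983]]
force: [0.8, 1.3, 0.1]
opening: 0.06
```

Run:
```python
from h import *
s=arm.sense();print({k:np.round(s[k],3).tolist() for k in("clock","qpos","eef_pos","opening","ft_torque","force")})
c=cap("wrist");np.save("w0.npy",c,allow_pickle=True);save(c,"w0.png");print(c["xyz"])
P=panel(.245);move(np.array([.5435,.075,.116])+.08*P[:,2],tool(.245))
```

```text
{'clock': 1.3, 'qpos': [0.041, -0.05, 1.585, 0.038, 1.423, -0.201], 'eef_pos': [0.531, 0.069, 0.195], 'opening': 0.06, 'ft_torque': [-0.018, 0.04, 0.018], 'force': [0.829, 1.282, 0.11]}
[0.4891725  0.13059986 0.33457388]
travel [ 0.198 -0.027 -0.089] turn [-0.004  0.015 -0.088]
```

View pics/w0.png

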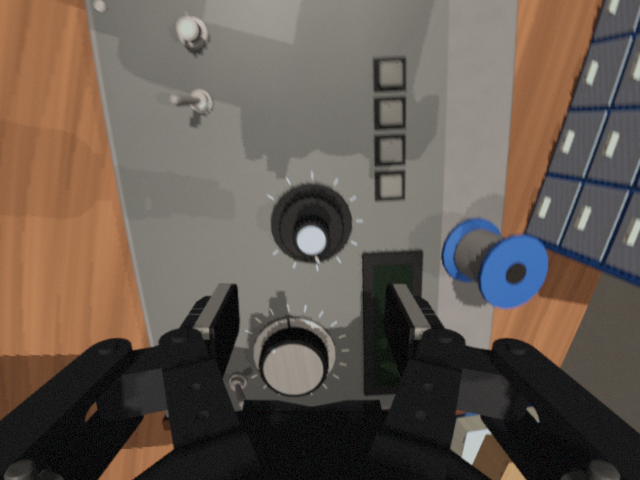

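Wrist view: inner cap at about (312,239), outer knob's white line near (318,258), output toggle foot at about (203,101) with tip at (175,99), and socket at (190,30).

Run:
```python
from h import *
c=np.load("w0.npy",allow_pickle=True).item(); P=cloud(c)
Q=P[20:200,150:360].reshape(-1,3); Q=Q[~np.isnan(Q[:,0])]
for k in range(8):
    A=np.c_[Q[:,:2],np.ones(len(Q))]; s=np.linalg.lstsq(A,Q[:,2],rcond=None)[0]; r=Q[:,2]-A@s; Q=Q[abs(r)<max(.0015,2*np.median(abs(r)))]
print("slope",np.arctan(np.hypot(s[0],s[1])),"yaw",np.arctan2(s[1],s[0]),len(Q))
n=np.array([-s[0],-s[1],1]);n/=np.linalg.norm(n); h=(P@n)-s[2]*n[2]
def ctr(u,v,w,lo,hi):
    H=h[v-w:v+w,u-w:u+w];q=P[v-w:v+w,u-w:u+w][(H>lo)&(H<hi)]
    return len(q),np.round(q.mean(0),4),np.round(np.mean(H[(H>lo)&(H<hi)]),4)
print("cap",ctr(312,239,22,.038,.046)); print("outer",ctr(312,225,45,.016,.022)); print("skirt",ctr(312,222,48,.003,.008))
print("sock",ctr(190,30,16,.011,.018)); print("tog bush",ctr(203,101,14,.003,.011)); print("tog tip",ctr(178,99,14,.018,.04))
print("dial",ctr(293,360,45,.019,.028))
# line-fit yaw from mains-output & sock
s1=ctr(190,30,16,.011,.018)[1];
# cap by colour
m=(c["pixels"].min(2)>150).astype(np.uint8); m[:215]=0;m[256:]=0;m[:,:290]=0;m[:,335:]=0
uv=np.argwhere(m)[:,::-1]; (cx,cy),rad=cv2.minEnclosingCircle(uv.astype(np.float32)); print(cx,cy,rad,uv.mean(0))
def onplane(u,v,hh):
    K,D=KD(c);p=cv2.undistortPoints(np.array([[[u,v]]],float),K,D)[0,0];d=np.array(c["orientation"])@np.r_[p,1];o=np.array(c["xyz"])
    return o+d*((hh+s[2]*n[2]-o@n)/(d@n))
print("cap px",onplane(*uv.mean(0),.042)); print("foot->",onplane(203,101,.006)); print("tip",onplane(178,99,.03))
```

```text
slope 0.1827629667175629 yaw 0.29855749451279295 31371
cap (1069, array([0.5442, 0.0754, 0.1148]), np.float64(0.0417))
outer (1921, array([0.5475, 0.0801, 0.0922]), np.float64(0.0186))
skirt (1713, array([0.5491, 0.0835, 0.0785]), np.float64(0.0047))
sock (389, array([0.445 , 0.1835, 0.0745]), np.float64(0.0135))
tog bush (236, array([0.46  , 0.143 , 0.0679]), np.float64(0.0066))
tog tip (202, array([0.4498, 0.1399, 0.0861]), np.float64(0.0264))
dial (3323, array([ 0.5605, -0.0326,  0.0926]), np.float64(0.0227))
310.9126892089844 239.7063446044922 14.117483139038086 [310.89802632 239.92598684]
cap px [0.54481375 0.07421533 0.11518886]
foot-> [0.46220816 0.1426324  0.06770642]
tip [0.44988032 0.1393247  0.08975538]
```

Run:
```python
from h import *
P=panel(.295); cp=np.array([.5445,.0748,.115])
move(cp-.018*P[:,2],tool(.295))
```

```text
travel [ 1.960e-01 -2.000e-03  3.216e+00] turn [-0.004  0.081 -0.44 ]
```

>>> play_rows --gripper '[50,50,50,50,50]' --travel '[[0,0,0.4],[0,0,0.8],[0,0,1.2],[0,0,1.2],[0,0,1.2]]' --turn '[[0,0,-0.35],[0,0,-0.35],[0,0,-0.35],[0,0,-0.35],[0,0,-0.35]]'

```text
clock: 1.85
eef_pos: [0.5356, 0.0737, 0.1598]
ee_rot: [[-0.289, 0.94, 0.179], [0.957, 0.286, 0.046], [-0.008, 0.185, -0.983]]
force: [0.3, 0.2, -0.4]
opening: 0.0497
```

Run:
```python
from h import *
P=panel(.295); cp=np.array([.5445,.0748,.115])
move(cp-.018*P[:,2],tool(.295)); s=arm.sense(); print(s["ft_torque"],s["force"],s["opening"],np.abs(s["qvel"]).max(),s["qpos"])
```

```text
travel [-0.035  0.012  2.121] turn [ 0.004  0.057 -0.002]
[-0.00453451  0.09081108 -0.05043002] [ 0.32402598  0.20995556 -0.44485587] 0.04965758135896504 0.016802389655975546 [ 0.04916683 -0.01177257  1.61845129  0.03810967  1.35302768 -0.2496849 ]
```

>>> play_rows --gripper '[45,45,45,45,45,45]' --travel '[[-0.02,0.01,0.5],[-0.04,0.01,1.0],[-0.04,0.01,1.5],[-0.04,0.01,1.9],[-0.04,0.01,2.12],[-0.04,0.01,2.12]]' --turn '[[0,0.06,0],[0,0.06,0],[0,0.06,0],[0,0.06,0],[0,0.06,0],[0,0.06,0]]'

```text
clock: 2.45
eef_pos: [0.5474, 0.0752, 0.0959]
ee_rot: [[-0.29, 0.941, 0.175], [0.957, 0.285, 0.054], [0.001, 0.183, -0.983]]
force: [-0.2, 0.9, 0.3]
opening: 0.0452
```

Run:
```python
from h import *
P=panel(.295); cp=np.array([.5445,.0748,.115])
move(cp-.018*P[:,2],tool(.295)); s=arm.sense(); print(s["ft_torque"],s["force"],s["opening"])
c=cap("wrist");np.save("w1.npy",c,allow_pickle=True);save(c,"w1.png")
c=cap("side");np.save("s1.npy",c,allow_pickle=True)
a=c["pixels"][190:320,260:430,::-1];a=cv2.resize(a,None,fx=4,fy=4,interpolation=cv2.INTER_CUBIC);cv2.imwrite("pics/s1.png",a)
```

```text
travel [ 0.015  0.023 -0.042] turn [-0.009 -0.006 -0.004]
[ 0.00365845  0.06693607 -0.01408607] [-0.20651614  0.85684843  0.31899221] 0.0452006733999372
```

View pics/w1.png

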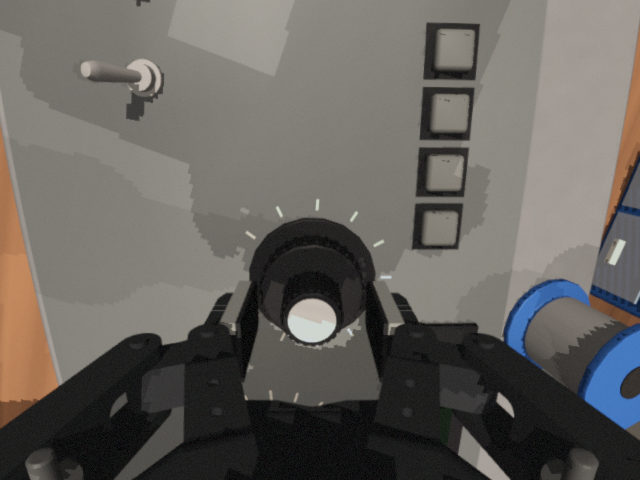

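View pics/s1.png

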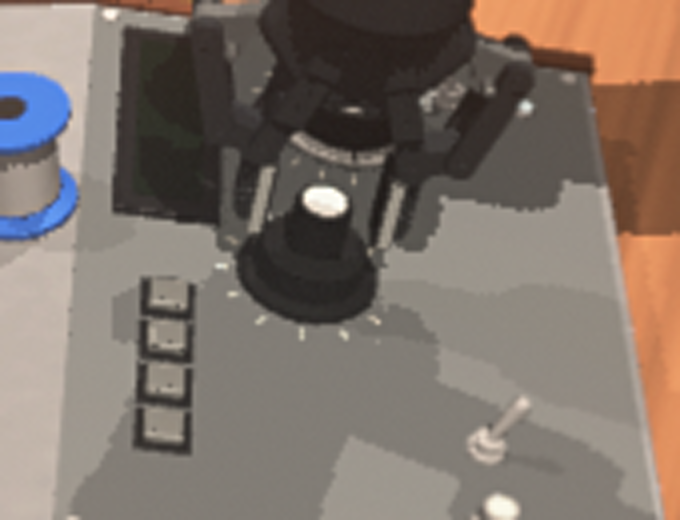

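Wrist view: the inner cap at (312,320) is centred between the pads (inner faces at about 245 and 380). The side crop agrees.

Run:
```python
from h import *
P=panel(.295)
c=np.load("w1.npy",allow_pickle=True).item(); X=cloud(c); s=arm.sense()
m=(c["pixels"].min(2)>150); b=np.zeros_like(m);b[298:346,286:338]=1
q=X[m&b]; q=q[~np.isnan(q[:,0])]; print(len(q),q.mean(0)); cp=np.median(q,0)*0+q.mean(0)
print("cap in tool mm",np.round((s["ee_rot"].T@(cp-s["eef_pos"]))*1000,1))
Q=X[100:230,200:400].reshape(-1,3);h=(Q-s["eef_pos"])@P[:,2];h=h[~np.isnan(h)];print("panel below tcp mm",np.median(h)*1000)
```

```text
1618 [0.54422714 0.07504464 0.11516089]
cap in tool mm [  0.9  -0.5 -17.8]
panel below tcp mm -24.252116827364695
```

>>> play_rows --gripper '[40,32,26,18,18,18,18]' --travel '[[0.03,-0.015,0],[0.03,-0.015,0],[0.03,-0.015,0],[0.03,-0.015,0],[0.03,-0.015,0],[0.03,-0.015,0],[0.03,-0.015,0]]' --turn '[[0,0,0],[0,0,0],[0,0,0],[0,0,0],[0,0,0],[0,0,0],[0,0,0]]'

```text
clock: 3.25
eef_pos: [0.547, 0.0758, 0.0981]
ee_rot: [[-0.29, 0.94, 0.177], [0.957, 0.285, 0.054], [0.0, 0.185, -0.983]]
force: [-5.0, -0.8, 4.7]
opening: 0.0208
```

```bash
cat >> h.py <<'E'
def st():
    s=arm.sense(); z=s["ee_rot"][:,2]
    print("t",round(float(s["clock"]),2),"F",np.round(s["ee_rot"].T@s["force"],2),"Mtool",np.round(s["ee_rot"].T@s["ft_torque"],3),"e6",np.round(s["effort"][3:],3),"q",np.round(s["qpos"],4),"op",round(float(s["opening"])*1000,2),"pos",np.round(s["eef_pos"],4))
E
python3 -c "
from h import *
st()"
```

```text
t 3.25 F [ 0.72 -4.04 -5.56] Mtool [ 0.808  0.073 -0.003] e6 [ 0.308 -1.803  0.002] q [ 0.0478  0.0772  1.6551  0.0481  1.2295 -0.2587] op 20.84 pos [0.547  0.0758 0.0981]
```

>>> play_rows --gripper '[18,18,18,18,18,18,18,18,18,18]' --travel '[[0,-0.02,-0.03],[0,-0.03,-0.06],[0,-0.03,-0.06],[0,-0.03,-0.06],[0,-0.03,-0.06],[0,-0.03,-0.06],[0,-0.03,-0.06],[0,-0.03,-0.06],[0,-0.03,-0.06],[0,-0.03,-0.06]]' --turn '[[0,0,0],[0,0,0.25],[0,0,0.5],[0,0,0.75],[0,0,1.0],[0,0,1.25],[0,0,1.5],[0,0,1.75],[0,0,2.0],[0,0,2.0]]'

```text
clock: 4.25
eef_pos: [0.5466, 0.0757, 0.0983]
ee_rot: [[-0.019, 0.984, 0.178], [0.998, 0.009, 0.054], [0.052, 0.179, -0.982]]
force: [7.9, 1.1, -6.7]
opening: 0.0209
```

```bash
python3 -c "
from h import *
st()
c=cap('wrist');np.save('w2.npy',c,allow_pickle=True);save(c,'w2.png',(200,180,440,380),3)"
```

```text
t 4.25 F [0.63 6.54 8.03] Mtool [-1.02   0.131  0.1  ] e6 [-0.056  1.069  0.234] q [0.0474 0.0745 1.6577 0.0487 1.2277 0.0211] op 20.87 pos [0.5466 0.0757 0.0983]
```

View pics/w2.png

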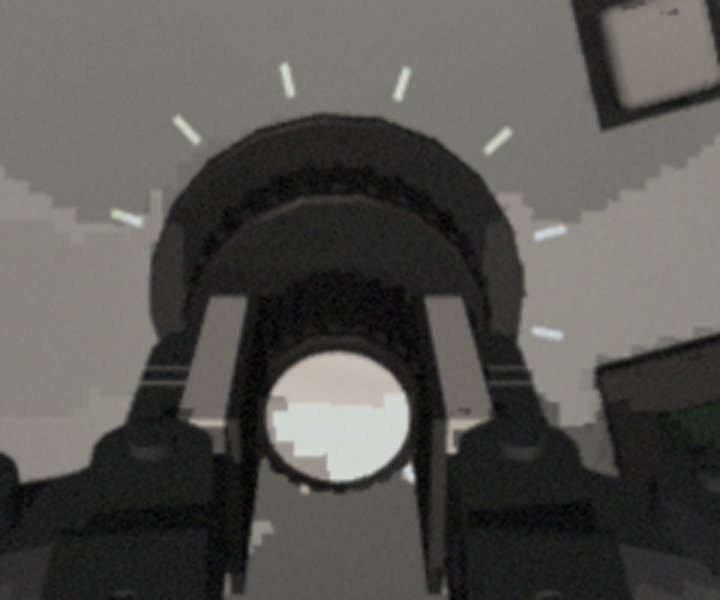

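The wrist crop shows the pads on both sides of the inner knob and the cap centred. The outer knob is clear of the pads.

>>> play_rows --gripper '[18,18,18,18,18,18,18,18,18,18]' --travel '[[0,0.017,0.035],[0,0.017,0.035],[0,0.017,0.035],[0,0.017,0.035],[0,0.017,0.035],[0,0.017,0.035],[0,0.017,0.035],[0,0.017,0.035],[0,0.017,0.035],[0,0.017,0.035]]' --turn '[[0,0,0.25],[0,0,0.5],[0,0,0.75],[0,0,1.0],[0,0,1.25],[0,0,1.5],[0,0,1.75],[0,0,2.0],[0,0,2.0],[0,0,2.0]]'

```text
clock: 5.3
eef_pos: [0.5468, 0.0757, 0.0981]
ee_rot: [[0.251, 0.952, 0.177], [0.963, -0.264, 0.054], [0.098, 0.157, -0.983]]
force: [0.5, 0.4, 0.4]
opening: 0.0206
```

```bash
python3 -c "
from h import *
st()"
```

```text
t 5.3 F [ 0.59  0.46 -0.23] Mtool [0.018 0.08  0.082] e6 [-0.047 -0.593 -0.025] q [0.0474 0.0761 1.6562 0.0486 1.2288 0.2985] op 20.56 pos [0.5468 0.0757 0.0981]
```

>>> play_rows --gripper '[20.6,20.6,20.6,20.6,20.6]' --travel '[[0,0,0],[0,0,0],[0,0,0],[0,0,0],[0,0,0]]' --turn '[[0,0,0.1],[0,0,0.2],[0,0,0.3],[0,0,0.4],[0,0,0.4]]'

```text
clock: 5.8
eef_pos: [0.5468, 0.0757, 0.0981]
ee_rot: [[0.305, 0.936, 0.177], [0.946, -0.319, 0.054], [0.107, 0.151, -0.983]]
force: [1.0, 1.6, -1.1]
opening: 0.021
```

```bash
cat >> h.py <<'E'
def mz(k=4):
    r=[]
    for i in range(k):
        s=arm.sense(); r.append(s["ee_rot"].T@s["ft_torque"]); 
        if i<k-1: optics.capture("top")
    print("Mz",np.round([a[2] for a in r],3),"mean",round(float(np.mean([a[2] for a in r])),4)); st()
E
python3 -c "
from h import *
mz(5)"
```

```text
Mz [ 0.037 -0.011  0.031  0.084  0.024] mean 0.0332
t 6.0 F [ 1.4   1.44 -0.28] Mtool [-0.081  0.242  0.024] e6 [-0.21  -0.297 -0.047] q [0.0474 0.0761 1.6562 0.0485 1.229  0.3551] op 21.07 pos [0.5468 0.0757 0.0981]
```

>>> play_rows --gripper '[18,18,18,18]' --travel '[[0,0,0],[0,0,0],[0,0,0],[0,0,0]]' --turn '[[0,0,0],[0,0,0.12],[0,0,0.25],[0,0,0.37]]'

```text
clock: 6.4
eef_pos: [0.5468, 0.0757, 0.0981]
ee_rot: [[0.354, 0.918, 0.177], [0.928, -0.368, 0.054], [0.115, 0.145, -0.983]]
force: [-0.7, 1.5, 1.4]
opening: 0.0205
```

```bash
python3 -c "
from h import *
mz(6)"
```

```text
Mz [-0.063 -0.015  0.058  0.106  0.116  0.05 ] mean 0.0419
t 6.65 F [ 2.11  0.54 -1.08] Mtool [-0.055  0.335  0.05 ] e6 [-0.305 -0.23  -0.057] q [0.0474 0.0761 1.6562 0.0485 1.229  0.4068] op 20.65 pos [0.5468 0.0757 0.0981]
```

>>> play_rows --gripper '[18,18,18,18]' --travel '[[0,0,0],[0,0,0],[0,0,0],[0,0,0]]' --turn '[[0,0,0.12],[0,0,0.25],[0,0,0.37],[0,0,0.5]]'

```text
clock: 7.05
eef_pos: [0.5468, 0.0757, 0.0981]
ee_rot: [[0.417, 0.891, 0.177], [0.9, -0.432, 0.054], [0.125, 0.137, -0.983]]
force: [1.1, 1.6, 1.1]
opening: 0.0207
```

```bash
cat >> h.py <<'E'
def mm(k=8):
    r=[]
    for i in range(k):
        s=arm.sense(); r.append(np.r_[(s["ee_rot"].T@s["ft_torque"])[2],s["effort"][5],s["qpos"][5],s["ft_torque"][:2]])
        if i<k-1: optics.capture("top")
    r=np.array(r); print("Mz",np.round(r[:,0],3),"mean",np.round(r[:,0].mean(),3),"e6",np.round(r[:,1],3),"q6",np.round(r[:,2],4)); st()
E
python3 -c "
from h import *
mm(12)"
```

```text
Mz [-0.131 -0.008  0.049  0.113  0.064  0.06   0.059  0.085  0.037  0.085
  0.019  0.065] mean 0.041 e6 [-0.188 -0.043  0.132  0.005 -0.041 -0.057 -0.062 -0.064 -0.065 -0.065
 -0.065 -0.065] q6 [0.4781 0.479  0.4775 0.4769 0.4767 0.4766 0.4766 0.4766 0.4766 0.4766
 0.4766 0.4766]
t 7.6 F [ 2.44 -0.04 -0.14] Mtool [-0.063  0.384  0.065] e6 [-0.361 -0.148 -0.065] q [0.0474 0.0761 1.6562 0.0484 1.229  0.4766] op 20.75 pos [0.5468 0.0757 0.0981]
```

Once settled, joint 6 effort reads cleanly. The −0.065 is the knob's drag after a small recoil. I'll taper each move so it ends pushing forward.

>>> play_rows --gripper '[18,18,18,18,18,18,18,18,18,18,18]' --travel '[[0,0,0],[0,0,0],[0,0,0],[0,0,0],[0,0,0],[0,0,0],[0,0,0],[0,0,0],[0,0,0],[0,0,0],[0,0,0]]' --turn '[[0,0,0.06],[0,0,0.11],[0,0,0.15],[0,0,0.18],[0,0,0.2],[0,0,0.215],[0,0,0.23],[0,0,0.24],[0,0,0.25],[0,0,0.25],[0,0,0.25]]'

```text
clock: 8.7
eef_pos: [0.5468, 0.0756, 0.0981]
ee_rot: [[0.447, 0.877, 0.177], [0.885, -0.462, 0.054], [0.129, 0.133, -0.983]]
force: [1.9, 2.5, 2.4]
opening: 0.0205
```

```bash
python3 -c "
from h import *
mm(4)"
```

```text
Mz [-0.034 -0.041 -0.116 -0.099] mean -0.073 e6 [0.053 0.052 0.051 0.051] q6 [0.5115 0.5115 0.5115 0.5115]
t 8.85 F [ 3.14  0.24 -1.69] Mtool [-0.105  0.383 -0.099] e6 [-0.336 -0.07   0.051] q [0.0473 0.0761 1.6562 0.0484 1.2291 0.5115] op 20.7 pos [0.5468 0.0756 0.0981]
```

>>> play_rows --gripper '[18,18,18,18,18,18,18,18,18,18,18]' --travel '[[0,0,0],[0,0,0],[0,0,0],[0,0,0],[0,0,0],[0,0,0],[0,0,0],[0,0,0],[0,0,0],[0,0,0],[0,0,0]]' --turn '[[0,0,0.07],[0,0,0.14],[0,0,0.2],[0,0,0.24],[0,0,0.27],[0,0,0.29],[0,0,0.305],[0,0,0.32],[0,0,0.335],[0,0,0.35],[0,0,0.35]]'

```text
clock: 9.95
eef_pos: [0.5467, 0.0756, 0.0981]
ee_rot: [[0.489, 0.854, 0.177], [0.862, -0.505, 0.054], [0.135, 0.126, -0.983]]
force: [1.2, 2.7, 4.4]
opening: 0.0205
```

```bash
python3 -c "
from h import *
mm(4)"
```

```text
Mz [-0.087 -0.046 -0.052 -0.035] mean -0.055 e6 [0.072 0.054 0.047 0.045] q6 [0.5605 0.5604 0.5603 0.5604]
t 10.1 F [ 2.41  0.26 -2.12] Mtool [-0.109  0.445 -0.035] e6 [-0.337 -0.019  0.045] q [0.0473 0.0761 1.6562 0.0484 1.2291 0.5604] op 20.69 pos [0.5468 0.0756 0.0981]
```

>>> play_rows --gripper '[18,18,18,18,18,18,18,18,18,18,18,18]' --travel '[[0,0,0],[0,0,0],[0,0,0],[0,0,0],[0,0,0],[0,0,0],[0,0,0],[0,0,0],[0,0,0],[0,0,0],[0,0,0],[0,0,0]]' --turn '[[0,0,0.1],[0,0,0.19],[0,0,0.26],[0,0,0.31],[0,0,0.34],[0,0,0.36],[0,0,0.37],[0,0,0.38],[0,0,0.385],[0,0,0.39],[0,0,0.395],[0,0,0.4]]'

```text
clock: 11.3
eef_pos: [0.5468, 0.0756, 0.0981]
ee_rot: [[0.536, 0.825, 0.177], [0.832, -0.552, 0.054], [0.142, 0.118, -0.983]]
force: [1.0, 1.6, 3.4]
opening: 0.0206
```

```bash
python3 -c "
from h import *
mm(6)"
```

```text
Mz [-0.067 -0.128 -0.037 -0.049 -0.066 -0.074] mean -0.07 e6 [0.055 0.061 0.067 0.061 0.059 0.058] q6 [0.6163 0.6163 0.6163 0.6162 0.6162 0.6162]
t 11.55 F [ 1.91 -0.21 -2.77] Mtool [-0.107  0.398 -0.074] e6 [-0.319  0.017  0.058] q [0.0473 0.0761 1.6562 0.0484 1.2291 0.6162] op 20.58 pos [0.5468 0.0756 0.0981]
```

>>> play_rows --gripper '[18,18,18,18,18,18,18,18,18,18,18,18]' --travel '[[0,0,0],[0,0,0],[0,0,0],[0,0,0],[0,0,0],[0,0,0],[0,0,0],[0,0,0],[0,0,0],[0,0,0],[0,0,0],[0,0,0]]' --turn '[[0,0,0.15],[0,0,0.28],[0,0,0.38],[0,0,0.45],[0,0,0.49],[0,0,0.51],[0,0,0.52],[0,0,0.53],[0,0,0.535],[0,0,0.54],[0,0,0.545],[0,0,0.55]]'

```text
clock: 12.75
eef_pos: [0.5467, 0.0756, 0.0981]
ee_rot: [[0.598, 0.782, 0.177], [0.787, -0.614, 0.054], [0.151, 0.107, -0.983]]
force: [1.6, 0.9, 4.2]
opening: 0.0209
```

```bash
python3 -c "
from h import *
mm(5)"
```

```text
Mz [-0.098 -0.074 -0.067 -0.104 -0.092] mean -0.087 e6 [0.055 0.061 0.067 0.061 0.059] q6 [0.6931 0.6931 0.693  0.693  0.693 ]
t 12.95 F [ 2.61  0.27 -3.23] Mtool [ 0.013  0.436 -0.092] e6 [-0.305  0.025  0.059] q [0.0474 0.0761 1.6563 0.0484 1.2291 0.693 ] op 20.77 pos [0.5467 0.0756 0.0981]
```

>>> play_rows --gripper '[18,18,18,18,18,18,18,18,18,18,18,18]' --travel '[[0,0,0],[0,0,0],[0,0,0],[0,0,0],[0,0,0],[0,0,0],[0,0,0],[0,0,0],[0,0,0],[0,0,0],[0,0,0],[0,0,0]]' --turn '[[0,0,0.15],[0,0,0.28],[0,0,0.38],[0,0,0.45],[0,0,0.49],[0,0,0.51],[0,0,0.52],[0,0,0.53],[0,0,0.535],[0,0,0.54],[0,0,0.545],[0,0,0.55]]'

```text
clock: 14.15
eef_pos: [0.5467, 0.0756, 0.0981]
ee_rot: [[0.656, 0.734, 0.177], [0.738, -0.673, 0.054], [0.159, 0.095, -0.983]]
force: [1.1, 1.9, 4.2]
opening: 0.0208
```

```bash
python3 -c "
from h import *
mm(5)"
```

```text
Mz [-0.068 -0.091 -0.055  0.021 -0.037] mean -0.046 e6 [0.055 0.061 0.067 0.061 0.059] q6 [0.7699 0.7699 0.7698 0.7698 0.7698]
t 14.35 F [ 2.77  0.68 -3.69] Mtool [-0.048  0.451 -0.037] e6 [-0.297  0.017  0.059] q [0.0473 0.0761 1.6562 0.0484 1.2291 0.7698] op 20.93 pos [0.5467 0.0756 0.0981]
```

>>> play_rows --gripper '[18,18,18,18,18,18,18,18,18,18,18,18]' --travel '[[0,0,0],[0,0,0],[0,0,0],[0,0,0],[0,0,0],[0,0,0],[0,0,0],[0,0,0],[0,0,0],[0,0,0],[0,0,0],[0,0,0]]' --turn '[[0,0,0.15],[0,0,0.28],[0,0,0.38],[0,0,0.45],[0,0,0.49],[0,0,0.51],[0,0,0.52],[0,0,0.53],[0,0,0.535],[0,0,0.54],[0,0,0.545],[0,0,0.55]]'

```text
clock: 15.55
eef_pos: [0.5467, 0.0756, 0.098]
ee_rot: [[0.711, 0.681, 0.177], [0.684, -0.728, 0.054], [0.165, 0.083, -0.983]]
force: [1.7, 1.9, 4.8]
opening: 0.0207
```

```bash
python3 -c "
from h import *
mm(5)"
```

```text
Mz [-0.098 -0.123 -0.057 -0.068 -0.069] mean -0.083 e6 [0.068 0.073 0.079 0.073 0.071] q6 [0.8467 0.8467 0.8466 0.8466 0.8466]
t 15.75 F [ 2.66 -0.28 -4.4 ] Mtool [-0.014  0.443 -0.069] e6 [-0.327  0.024  0.071] q [0.0473 0.0761 1.6563 0.0484 1.2291 0.8466] op 20.56 pos [0.5467 0.0756 0.0981]
```

The torque rose by 0.012, so the end-switch zone has begun. I'll take smaller steps.

>>> play_rows --gripper '[18,18,18,18,18,18,18,18,18,18,18,18]' --travel '[[0,0,0],[0,0,0],[0,0,0],[0,0,0],[0,0,0],[0,0,0],[0,0,0],[0,0,0],[0,0,0],[0,0,0],[0,0,0],[0,0,0]]' --turn '[[0,0,0.1],[0,0,0.19],[0,0,0.26],[0,0,0.31],[0,0,0.34],[0,0,0.36],[0,0,0.37],[0,0,0.38],[0,0,0.385],[0,0,0.39],[0,0,0.395],[0,0,0.4]]'

```text
clock: 16.95
eef_pos: [0.5467, 0.0757, 0.0981]
ee_rot: [[0.747, 0.64, 0.177], [0.642, -0.765, 0.054], [0.17, 0.073, -0.983]]
force: [1.4, 1.5, 4.7]
opening: 0.0206
```

```bash
python3 -c "
from h import *
mm(5)"
```

```text
Mz [-0.034 -0.072 -0.103 -0.092 -0.043] mean -0.069 e6 [0.078 0.083 0.089 0.083 0.081] q6 [0.9025 0.9025 0.9025 0.9025 0.9025]
t 17.15 F [ 3.96 -0.41 -4.74] Mtool [-0.002  0.508 -0.043] e6 [-0.372  0.036  0.081] q [0.0474 0.0762 1.6563 0.0483 1.2291 0.9025] op 20.78 pos [0.5467 0.0756 0.098 ]
```

>>> play_rows --gripper '[18,18,18,18,18,18,18,18,18,18]' --travel '[[0,0,0],[0,0,0],[0,0,0],[0,0,0],[0,0,0],[0,0,0],[0,0,0],[0,0,0],[0,0,0],[0,0,0]]' --turn '[[0,0,0.03],[0,0,0.05],[0,0,0.065],[0,0,0.075],[0,0,0.085],[0,0,0.095],[0,0,0.105],[0,0,0.11],[0,0,0.115],[0,0,0.12]]'

```text
clock: 18.15
eef_pos: [0.5467, 0.0756, 0.0981]
ee_rot: [[0.758, 0.628, 0.177], [0.629, -0.775, 0.054], [0.171, 0.07, -0.983]]
force: [1.0, 1.8, 4.2]
opening: 0.0207
```

```bash
python3 -c "
from h import *
mm(5)"
```

```text
Mz [-0.078 -0.113 -0.071 -0.112 -0.095] mean -0.094 e6 [0.08  0.085 0.092 0.086 0.084] q6 [0.9193 0.9193 0.9193 0.9192 0.9193]
t 18.35 F [ 2.82 -0.57 -4.35] Mtool [ 0.069  0.451 -0.095] e6 [-0.397  0.042  0.084] q [0.0473 0.0761 1.6563 0.0483 1.2291 0.9193] op 20.65 pos [0.5467 0.0756 0.0981]
```

>>> play_rows --gripper '[18,18,18,18,18,18,18,18,18]' --travel '[[0,0,0],[0,0,0],[0,0,0],[0,0,0],[0,0,0],[0,0,0],[0,0,0],[0,0,0],[0,0,0]]' --turn '[[0,0,0.02],[0,0,0.035],[0,0,0.045],[0,0,0.055],[0,0,0.065],[0,0,0.075],[0,0,0.08],[0,0,0.085],[0,0,0.09]]'

```text
clock: 19.25
eef_pos: [0.5467, 0.0756, 0.0981]
ee_rot: [[0.766, 0.618, 0.177], [0.62, -0.783, 0.054], [0.172, 0.068, -0.983]]
force: [1.0, 2.3, 5.3]
opening: 0.0207
```

```bash
python3 -c "
from h import *
mm(5)"
```

```text
Mz [-0.033 -0.077 -0.07  -0.11  -0.154] mean -0.089 e6 [0.082 0.087 0.094 0.088 0.085] q6 [0.9319 0.9319 0.9318 0.9318 0.9318]
t 19.45 F [ 3.15  0.57 -4.24] Mtool [ 0.051  0.48  -0.154] e6 [-0.412  0.046  0.085] q [0.0473 0.0761 1.6563 0.0484 1.2291 0.9318] op 20.74 pos [0.5467 0.0756 0.0981]
```

>>> play_rows --gripper '[18,18,18,18,18,18,18,18,18]' --travel '[[0,0,0],[0,0,0],[0,0,0],[0,0,0],[0,0,0],[0,0,0],[0,0,0],[0,0,0],[0,0,0]]' --turn '[[0,0,0.02],[0,0,0.035],[0,0,0.045],[0,0,0.055],[0,0,0.065],[0,0,0.075],[0,0,0.08],[0,0,0.085],[0,0,0.09]]'

```text
clock: 20.35
eef_pos: [0.5467, 0.0756, 0.0981]
ee_rot: [[0.774, 0.609, 0.177], [0.61, -0.791, 0.054], [0.173, 0.066, -0.983]]
force: [1.1, 2.8, 4.9]
opening: 0.0206
```

```bash
python3 -c "
from h import *
mm(5)"
```

```text
Mz [-0.102 -0.026 -0.085 -0.055 -0.074] mean -0.068 e6 [0.084 0.089 0.096 0.09  0.087] q6 [0.9444 0.9444 0.9444 0.9444 0.9444]
t 20.55 F [ 3.78 -0.8  -4.32] Mtool [ 0.047  0.521 -0.074] e6 [-0.425  0.05   0.087] q [0.0474 0.0761 1.6562 0.0484 1.2291 0.9444] op 20.78 pos [0.5467 0.0756 0.0981]
```

>>> play_rows --gripper '[18,18,18,18,18,18,18,18,18]' --travel '[[0,0,0],[0,0,0],[0,0,0],[0,0,0],[0,0,0],[0,0,0],[0,0,0],[0,0,0],[0,0,0]]' --turn '[[0,0,0.01],[0,0,0.02],[0,0,0.03],[0,0,0.04],[0,0,0.045],[0,0,0.05],[0,0,0.055],[0,0,0.06],[0,0,0.065]]'

```text
clock: 21.45
eef_pos: [0.5467, 0.0756, 0.0981]
ee_rot: [[0.779, 0.601, 0.177], [0.603, -0.796, 0.054], [0.173, 0.065, -0.983]]
force: [1.0, 2.9, 5.6]
opening: 0.0208
```

```bash
python3 -c "
from h import *
mm(5)"
```

```text
Mz [-0.076 -0.127 -0.082 -0.1   -0.084] mean -0.094 e6 [0.086 0.091 0.097 0.091 0.089] q6 [0.9535 0.9536 0.9535 0.9535 0.9534]
t 21.65 F [ 3.51 -0.84 -3.53] Mtool [ 0.155  0.504 -0.084] e6 [-0.435  0.054  0.089] q [0.0474 0.0761 1.6563 0.0484 1.229  0.9534] op 20.62 pos [0.5467 0.0756 0.0981]
```

>>> play_rows --gripper '[18,18,18,18,18,18,18,18,18]' --travel '[[0,0,0],[0,0,0],[0,0,0],[0,0,0],[0,0,0],[0,0,0],[0,0,0],[0,0,0],[0,0,0]]' --turn '[[0,0,0.01],[0,0,0.02],[0,0,0.03],[0,0,0.04],[0,0,0.045],[0,0,0.05],[0,0,0.055],[0,0,0.06],[0,0,0.065]]'

```text
clock: 22.55
eef_pos: [0.5468, 0.0756, 0.0981]
ee_rot: [[0.784, 0.594, 0.177], [0.595, -0.802, 0.054], [0.174, 0.063, -0.983]]
force: [1.7, 2.3, 4.6]
opening: 0.0209
```

```bash
python3 -c "
from h import *
mm(5)"
```

```text
Mz [-0.122 -0.118 -0.112 -0.101 -0.112] mean -0.113 e6 [0.135 0.141 0.147 0.142 0.139] q6 [0.9625 0.9626 0.9625 0.9625 0.9625]
t 22.75 F [ 3.86 -0.87 -3.91] Mtool [ 0.112  0.46  -0.112] e6 [-0.423  0.057  0.139] q [0.0474 0.0761 1.6562 0.0484 1.2291 0.9625] op 20.48 pos [0.5467 0.0757 0.0981]
```

The torque jumped to 0.14 N m, so the inner knob is on its hard stop and well below the 0.26 limit. Now I'll release and withdraw.

>>> play_rows --gripper '[22,26,34,45,45,45,45,45,45,45]' --travel '[[0,0,0],[0,0,0],[0,0,0],[0,0,0],[0,0,0],[0,0,-0.5],[0,0,-1.2],[0,0,-2.0],[0,0,-2.8],[0,0,-2.8]]' --turn '[[0,0,0],[0,0,0],[0,0,0],[0,0,0],[0,0,0],[0,0,0],[0,0,0],[0,0,0],[0,0,0],[0,0,0]]'

```text
clock: 23.75
eef_pos: [0.5333, 0.071, 0.1859]
ee_rot: [[0.783, 0.594, 0.185], [0.595, -0.802, 0.054], [0.18, 0.068, -0.981]]
force: [0.6, 0.4, 0.2]
opening: 0.0452
```

Run:
```python
from h import *
st()
c=cap("wrist");np.save("w3.npy",c,allow_pickle=True)
P=panel(.295); n=P[:,2]; cp=np.array([.5444,.075,.1152]); o=cp-.023*n
# rectified outer-top views before / after
w=240; out=[]
for f in("w0","w3"):
    d=np.load(f+".npy",allow_pickle=True).item()
    for hh in (-.023,-.037):
        g=np.linspace(.036,-.036,w); X=cp+hh*n+ g[:,None,None]*P[:,0]+ g[None,:,None]*P[:,1]
        uv=proj(d,X.reshape(-1,3)).reshape(w,w,2).astype(np.float32)
        out.append(cv2.remap(d["pixels"][:,:,::-1].copy(),uv[...,0],uv[...,1],cv2.INTER_LINEAR))
cv2.imwrite("pics/cmp.png",np.vstack([np.hstack(out[:2]),np.hstack(out[2:])]))
```

```text
t 23.75 F [ 0.74  0.1  -0.05] Mtool [ 0.055 -0.064  0.006] e6 [ 0.152 -0.111 -0.   ] q [ 0.0392 -0.0414  1.5955  0.0476  1.3996  0.9628] op 45.16 pos [0.5333 0.071  0.1859]
```

View pics/cmp.png

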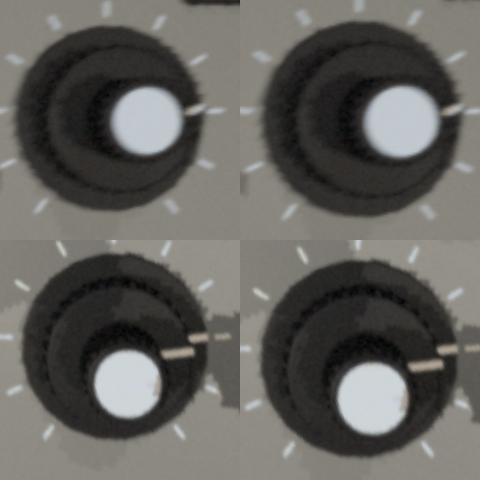

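In the rectified views (upper row before, lower row after), the outer knob's skirt line lies about 5–6° above horizontal in both, at (195,110) and (198,337). So the outer knob has not moved. Next, the toggle.

Run:
```python
from h import *
P=panel(.295); n=P[:,2]; ft=np.array([.4622,.1427,.0677])
c=np.load("w1.npy",allow_pickle=True).item(); X=cloud(c)   # close look: bush at (145,77)
q=X[55:100,60:165].reshape(-1,3);q=q[~np.isnan(q[:,0])]; L=(q-ft)@P; k=L[:,2]>-.003; L=L[k]
for lo,hi in((-.003,.003),(.006,.012),(.012,.018),(.018,.03)):
    a=L[(L[:,2]>lo)&(L[:,2]<hi)]; print(lo,len(a),np.round(a.mean(0)*1000,1),np.round(np.ptp(a,axis=0)*1000,1)) if len(a) else 0
q=X[180:240,180:220].reshape(-1,3); print("panel z rel foot",np.nanmedian((q-ft)@n)*1000)
T=ft+P@np.array([-.030,0,.062]); move(T,tool(.295,np.pi/2))
```

```text
-0.003 636 [-1.7  1.   0.5] [13.2 14.3  6. ]
0.006 184 [-4.7  0.7  9.2] [5.3 5.8 5.9]
0.012 217 [-6.5  0.7 15.2] [5.8 6.7 6. ]
0.018 500 [-9.6  0.9 22. ] [8.9 7.8 7.5]
panel z rel foot -6.160821385470831
travel [-2.033 -3.9    1.419] turn [ 0.015 -0.038  2.497]
```

>>> play_rows --gripper '[20,0,0,0,0,0,0,0,0,0]' --travel '[[-0.3,-0.6,0],[-0.6,-1.2,0],[-0.95,-1.8,0.2],[-1.3,-2.5,0.5],[-1.65,-3.2,0.9],[-1.9,-3.65,1.2],[-2.03,-3.9,1.42],[-2.03,-3.9,1.42],[-2.03,-3.9,1.42],[-2.03,-3.9,1.42]]' --turn '[[0,0,0.4],[0,0,0.8],[0,0,1.2],[0,0,1.6],[0,0,2.0],[0,0,2.3],[0.01,-0.04,2.5],[0.01,-0.04,2.5],[0.01,-0.04,2.5],[0.01,-0.04,2.5]]'

```text
clock: 24.8
eef_pos: [0.4226, 0.1307, 0.1211]
ee_rot: [[0.941, 0.291, 0.172], [0.286, -0.957, 0.053], [0.18, -0.0, -0.984]]
force: [0.2, 0.0, 0.5]
opening: -0.0001
```

Run:
```python
from h import *
P=panel(.295); ft=np.array([.4622,.1427,.0677])+P@np.array([-.001,.0008,0])
T=ft+P@np.array([-.030,0,.012]); move(T,tool(.295,np.pi/2)); st()
c=cap("wrist"); save(c,"w4.png"); save(cap("side"),"s4.png",(330,220,490,350),4)
```

```text
travel [ 0.002 -0.023  1.605] turn [-0.003  0.029 -0.002]
t 24.8 F [ 0.32  0.05 -0.45] Mtool [-0.022 -0.103  0.007] e6 [ 0.064 -0.624 -0.007] q [ 0.2061 -0.2719  1.9306  0.017   1.3027  1.4792] op -0.06 pos [0.4226 0.1307 0.1211]
```

View pics/s4.png

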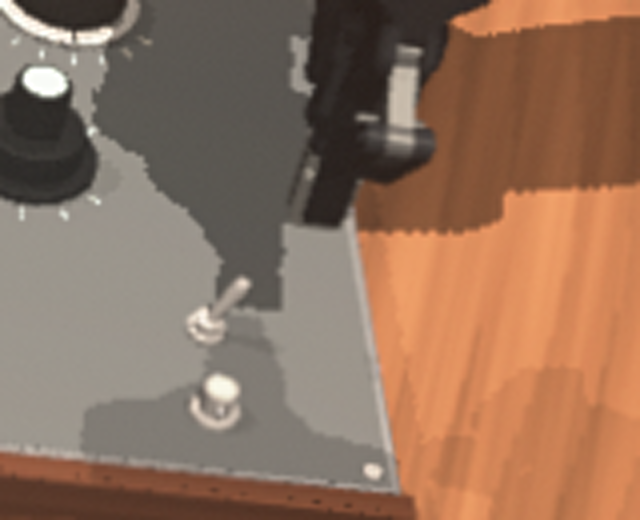

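The shut fingers, tips at about (320,220) in the crop, are in front of and above the toggle tip at (242,288). Descending.

>>> play_rows --gripper '[0,0,0,0,0,0,0,0,0]' --travel '[[0,-0.02,0.5],[0,-0.02,1.0],[0,-0.02,1.4],[0,-0.02,1.6],[0,-0.02,1.6],[0.1,-0.02,1.6],[0.2,-0.02,1.6],[0.2,-0.02,1.6],[0.2,-0.02,1.6]]' --turn '[[0,0.03,0],[0,0.03,0],[0,0.03,0],[0,0.03,0],[0,0.03,0],[0,0.03,0],[0,0.03,0],[0,0.03,0],[0,0.03,0]]'

```text
clock: 25.8
eef_pos: [0.4361, 0.1358, 0.0751]
ee_rot: [[0.941, 0.29, 0.176], [0.285, -0.957, 0.054], [0.184, -0.001, -0.983]]
force: [-0.4, -0.0, 0.2]
opening: -0.0002
```

```bash
cat >> h.py <<'E'
def lf():
    P=panel(.295); ft=np.array([.4622,.1427,.0677])+P@np.array([-.001,.0008,0]); st()
    print("tcp in toggle frame mm",np.round((arm.sense()["eef_pos"]-ft)@P*1000,1))
E
python3 -c "
from h import *
lf(); save(cap('side'),'s5.png',(330,220,490,350),4)"
```

```text
t 25.8 F [-0.31 -0.1  -0.23] Mtool [ 0.    -0.137  0.041] e6 [ 0.066 -0.726  0.001] q [ 0.2112 -0.1751  1.9471  0.0172  1.1848  1.4825] op -0.22 pos [0.4361 0.1358 0.0751]
tcp in toggle frame mm [-24.1   0.2  12.2]
```

View pics/s5.png

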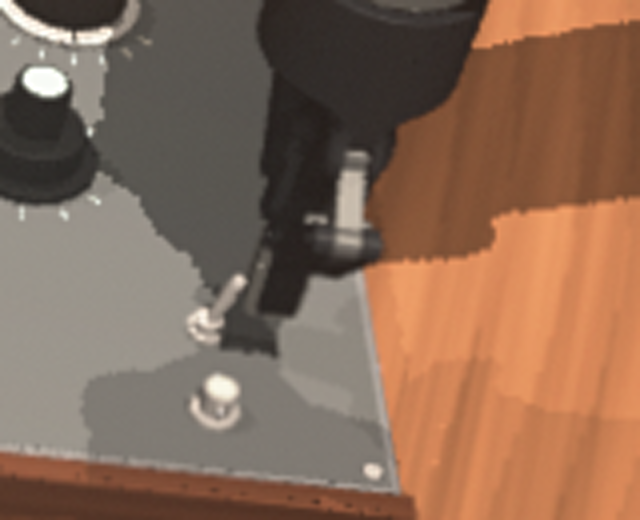

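The fingers are just short of the bat's tip at (240,285), level with it. Pushing.

>>> play_rows --gripper '[0,0,0,0,0,0,0,0,0,0]' --travel '[[0.06,0,0],[0.12,0,0],[0.18,0,0],[0.24,0,0],[0.28,0,0],[0.32,0,0],[0.36,0,0],[0.4,0,0],[0.4,0,0],[0.4,0,0]]' --turn '[[0,0,0],[0,0,0],[0,0,0],[0,0,0],[0,0,0],[0,0,0],[0,0,0],[0,0,0],[0,0,0],[0,0,0]]'

```text
clock: 26.85
eef_pos: [0.4473, 0.1392, 0.077]
ee_rot: [[0.941, 0.29, 0.176], [0.285, -0.957, 0.054], [0.184, -0.001, -0.983]]
force: [-2.5, -0.7, 2.3]
opening: -0.0001
```

```bash
python3 -c "
from h import *
lf()"
```

```text
t 26.85 F [-2.16 -0.06 -2.73] Mtool [ 0.067 -0.448  0.006] e6 [ 0.041 -1.139  0.003] q [ 0.2136 -0.1413  1.9133  0.0168  1.1852  1.485 ] op -0.1 pos [0.4473 0.1392 0.077 ]
tcp in toggle frame mm [-12.3   0.2  11.9]
```

>>> play_rows --gripper '[0,0,0,0]' --travel '[[0.03,0,0],[0.06,0,0],[0.06,0,0],[0.06,0,0]]' --turn '[[0,0,0],[0,0,0],[0,0,0],[0,0,0]]'

```text
clock: 27.25
eef_pos: [0.4484, 0.1396, 0.077]
ee_rot: [[0.941, 0.29, 0.174], [0.285, -0.957, 0.054], [0.182, -0.001, -0.983]]
force: [-5.7, -1.0, 2.8]
opening: 0.0001
```

```bash
python3 -c "
from h import *
lf()"
```

```text
t 27.25 F [-5.16 -0.67 -3.83] Mtool [ 0.023 -0.813 -0.027] e6 [ 0.097 -1.929  0.004] q [ 0.214  -0.1363  1.9085  0.0166  1.1866  1.4854] op 0.08 pos [0.4484 0.1396 0.077 ]
tcp in toggle frame mm [-11.1   0.2  11.7]
```

>>> play_rows --gripper '[0,0,0,0]' --travel '[[0.03,0,0],[0.06,0,0],[0.06,0,0],[0.06,0,0]]' --turn '[[0,0,0],[0,0,0],[0,0,0],[0,0,0]]'

```text
clock: 27.65
eef_pos: [0.4489, 0.1398, 0.0768]
ee_rot: [[0.942, 0.29, 0.171], [0.286, -0.957, 0.053], [0.179, -0.001, -0.984]]
force: [-13.7, -3.4, 7.9]
opening: -0.0002
```

```bash
python3 -c "
from h import *
lf();save(cap('side'),'s6.png',(330,220,490,350),4)"
```

```text
t 27.65 F [-12.45  -0.72 -10.24] Mtool [ 0.059 -2.014 -0.059] e6 [ 0.268 -3.781  0.004] q [ 0.2143 -0.1317  1.9043  0.0163  1.1899  1.4857] op -0.22 pos [0.4489 0.1398 0.0768]
tcp in toggle frame mm [-10.7   0.3  11.5]
```

View pics/s6.png

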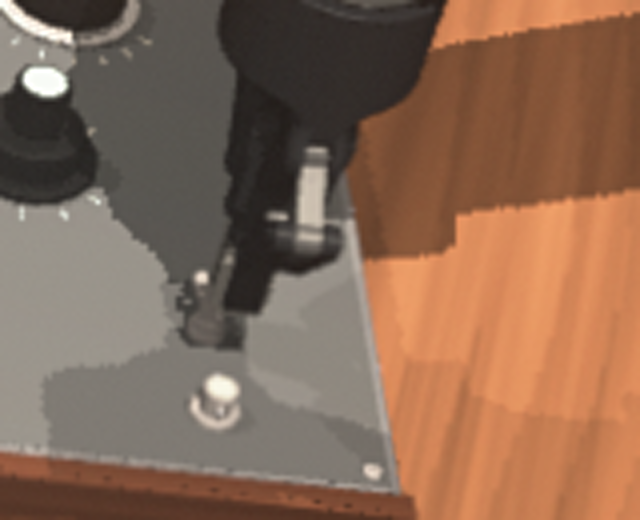

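The push has stalled at 12 N, close to where I predicted the stop. The tip has moved from (240,285) to (203,277), leaning to the rear. Backing off.

>>> play_rows --gripper '[0,0,0,0,0,0,0,0,0,0,0,0]' --travel '[[-0.15,0,0],[-0.4,0,0],[-0.7,0,0],[-0.8,0,-0.4],[-0.8,0,-1.0],[-0.8,0,-1.8],[-0.8,0,-2.6],[-0.8,0,-3.4],[-1.5,0,-4],[-2.2,0,-4.4],[-2.5,0,-4.4],[-2.5,0,-4.4]]' --turn '[[0,0,0],[0,0,0],[0,0,0],[0,0,0],[0,0,0],[0,0,0],[0,0,0],[0,0,0],[0,0,0],[0,0,0],[0,0,0],[0,0,0]]'

```text
clock: 28.9
eef_pos: [0.3561, 0.1115, 0.1936]
ee_rot: [[0.94, 0.29, 0.177], [0.285, -0.957, 0.054], [0.185, -0.001, -0.983]]
force: [1.1, -0.2, 0.1]
opening: -0.0001
```

Run:
```python
from h import *
lf(); c=cap("side"); save(c,"s7.png",(220,170,440,440),2.2)
P=panel(.295); ft=np.array([.4622,.1427,.0677])+P@np.array([-.001,.0008,0])
for n in("side","wrist"):
    X=cloud(cap(n)).reshape(-1,3); L=(X-ft)@P; L=L[(abs(L[:,0])<.02)&(abs(L[:,1])<.012)]
    for lo,hi in((.008,.014),(.014,.02),(.02,.028)):
        a=L[(L[:,2]>lo)&(L[:,2]<hi)]; print(n,lo,len(a),np.round(a.mean(0)*1000,1) if len(a) else "")
```

```text
t 28.9 F [0.98 0.5  0.05] Mtool [-0.019 -0.03  -0.01 ] e6 [ 0.068 -0.453 -0.031] q [ 0.1893 -0.5587  1.9906  0.02    1.5244  1.4666] op -0.07 pos [0.3561 0.1115 0.1936]
tcp in toggle frame mm [-84.5   0.2 144.1]
side 0.008 11 [-1.3  3.  11.2]
side 0.014 11 [ 1.7  4.  17.8]
side 0.02 21 [ 3.7  2.3 24. ]
wrist 0.008 21 [-0.7  0.5 11.3]
wrist 0.014 27 [ 1.3  0.1 16.7]
wrist 0.02 92 [ 4.6  0.3 22.8]
```

View pics/s7.png

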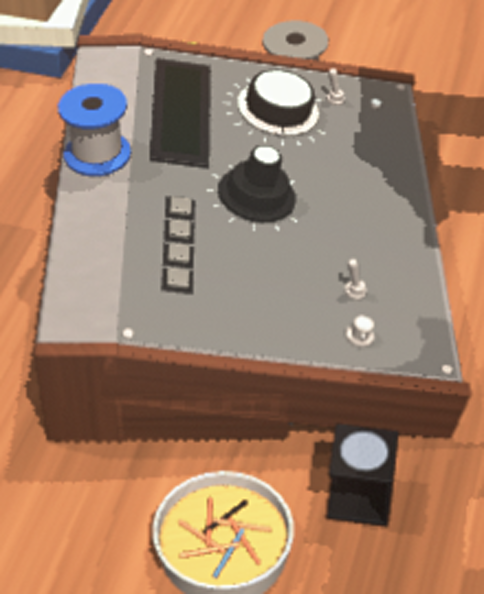

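The side view shows the output toggle's tip at (352,265), leaning to the rear like the mains toggle. The depth points give a lean of about 0.37–0.43 rad to the rear. The bystanders and the dial look undisturbed, so I'm handing in.

```bash
python3 -c "
from h import *
print(arm.hand_in())"
```

```text
the job is handed in; nothing more can be done
None
```

Both parts of the job are done in the order asked, and I handed it in at about 29 s of the 67 s allowed.

- **Inner level knob:** I turned it clockwise about 1.22 rad in small steps, watching the wrist-joint torque. It rose from the steady 0.065 N m drag to about 0.09 through the end-switch zone. It then jumped to about 0.14 at the hard stop, well under the 0.26 that would drag the outer knob. I stopped there, released it and withdrew.
- **Outer knob:** the straightened camera views before and after show its white line in the same place, within about 1°, which is as fine as those views resolve.
- **Output toggle:** I pushed it to the rear with the shut fingers until the push stalled at about 12 N, where I expected its end stop. Depth readings afterwards gave a rearward lean of about 0.37 rad (side camera) and 0.43 rad (wrist camera), against 0.35 nominal. They differ because few pixels fell on the bat, but both show it fully over.
- **Everything else:** the dial, mains toggle and most of the loose things look unmoved in the last side picture. I judged them by eye only. Part of the larger solder reel was outside that crop, but the arm never went near it.

No check failed. The force-sensor moment was too noisy (about 0.03–0.06 N m) to find the stop, so I relied on the joint torque instead. At handing in the gripper was about 14 cm clear of the panel.

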